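# Fit the grinding head on the glass grinder

## Robot

A 7-joint arm with a two-finger parallel gripper is mounted at the origin on a cart in front of the work surface, level with it; the furniture and walls round the work are solid. World frame = base frame: x ahead of the robot, y to its left, z up, the work surface at z = 0. Lengths are in m, angles in rad, forces in N, time in s.
With the tool pointing down it reaches from about 0.4 to 0.875 m from the base axis. Payload 6.5 kg.
Tool frame: the origin (TCP) lies midway between the tips of the shut fingers; the grasp point (between the pads) lies robot.grasp_offset behind it (robot.grasp_offset is the distance from the TCP to the grasp point, in m); z points along the fingers, y is the direction in which the jaws open and shut (so a half turn about z gives the same grasp; the last joint's range is limited). The gripper opens to 85 mm and grips with 20 to 120 N. Pads are 22 mm wide; open, the fingers measure 114 mm over their backs; the gripper's body (76 mm by 85 mm) begins 54 mm behind the grasp point. The pads swing forward as they close: fully open they stand 13 mm farther back than shut.
Start: joints at [1.21, 0.536, -0.004, 1.538, 0.003, 1.067, -0.071], TCP at [0.189, -0.622, 0.231] pointing down, gripper open.
Joint ranges: [-2.7, 2.7], [-0.37, 2.16], [-1.27, 1.26], [0.24, 2.4], [-1.31, 4.45], [0.19, 1.91], [-2.76, 2.76]. Speed limits (rad/s): [2.39, 2.39, 3.14, 3.14, 3.14, 3.14, 3.14].

## Interface

Orientations are given as a unit quaternion [x, y, z, w].
In Python, from bench import robot, fingers, imaging, close_job gives the robot as it stands. The module is installed in compiled form; this text tells all that it offers. Calls block until the motion is done:
- robot.move_pose(position, orientation): joint-space move of the TCP to a pose.
- robot.servo_line(position, attitude=None, rate=0.15, max_force=None): straight line of the TCP; attitude=None keeps the orientation; rate is the mean speed in m/s. With max_force (N) it stops when the force on the tool has changed by that much, and returns True; else False.
- robot.goto_joints(angles): joint-space move.
- fingers.gripper_to(opening, effort=None): finger opening in m; effort is the grip in N (None keeps the last); returns when the fingers have stopped.
- robot.wait(seconds).
- robot.solve_ik(position, orientation): joint angles nearest the present ones, or None.
- imaging.read_camera(name): name is "scene" or "top" or "wrist"; returns the picture (480x640x3 uint8, blue, green, red); there is no depth.
- imaging.get_calibration(name): a dict with "mtx" (3x3 intrinsics, pixels), "rvec" (rotation vector, rad) and "tvec" (3), from world to camera coordinates, as OpenCV has them. Camera axes: x right, y down, z forward; pixel columns grow to the right and rows downward; lengths in m; the calibration is good to about 2 mm. A picture is of the moment at which its call begins: read the wrist's pose just before it. get_calibration takes no time and is no camera call; for the wrist camera it gives the pose at the moment of the call.
A pose or a line that the arm cannot do raises robot.MotionError and nothing moves.
- close_job(): hands the job in, once; it reports no verdict.
Readings, each from a call of its own:
- robot.current_time(): time.
- robot.current_joints(): joint angles.
- robot.current_dq(): joint speeds.
- robot.current_effort(): joint torques, N m.
- robot.current_tcp_pos(): TCP position.
- robot.current_tcp_rot(): TCP orientation.
- robot.current_force(): force on the tool from outside, world axes, zero at the start.
- robot.current_wrist_torque(): the same for the moment, N m.
- robot.current_opening(): finger opening in m.
Only numpy, scipy, OpenCV 4.12 (cv2) and the standard library are available. Lean on these libraries where they do the work, as an engineer would, in place of code of your own. Each camera call takes 0.05 s, during which the arm holds its last target. There are 200 camera calls.

## Task

Pick up the grinding head that stands on the table and put it on the spindle of the glass grinder. The spindle has stopped at an unknown angle, so press lightly and turn the head slowly until its slotted socket finds the flat-sided drive and it drops fully home on the flange, then let go. Never force it down, and leave the nippers, mosaic pieces and eraser where they lie.

Things in the scene. Friction and masses are not known exactly. Their poses are not given: they have to be found in the camera images.
- head: grinding head, loose, upright on the table, 65 mm tall, 0.13 kg; dark round sleeve (diameter 40, 36 high) with a flat black grip on top. Origin: centre of its underside, z up. Underneath: a rectangular socket 19 (along x) by 13 (along y), 10 deep, then a round bore of diameter 11.6 up to 32 from the underside. Fits the drive at either of two half turns
- grip (a point): point in the black grip of the head, on its axis, 52 mm above its underside; the grip is 30 mm long along the head's x, 14 mm thick along its y (grasp it across the 14 mm), and reaches from 36 to 65 mm above the underside
- seat (a point): point on the grinder's vertical spindle axis, 66 mm above the table, at the top of the spindle's flange (diameter 32 mm), where the head's underside rests when fully home. Its axes turn with the housing, not the spindle
- drive_top (a point): top of the spindle's rectangular drive (18 by 12 mm, 10 mm high), 10 mm above the seat. The head stops here unless its angle fits within about 0.06 rad. The drive's angle is not reported: it stops anywhere. The motor's drag (0.15 N m) holds the spindle: rubbing does not turn it, an engaged head does
- pilot_tip (a point): tip of the spindle's round pilot pin, 30 mm above the seat; the pin has a diameter of 11 mm, its last 9 mm taper to 3 mm. It enters the head's round bore first and centres the head. Metal surfaces are greased (friction about 0.2)
- grinder: benchtop glass grinder, fixed to the table: housing 160 mm (x) by 140 mm (y), tray rim 55 mm high, spindle in the centre of the top. Origin: centre of its underside
- nippers: tile nippers with red handles, 199 mm long, lying on the table near the front edge; leave alone
- lemon_piece: small pale yellow mosaic piece, 58x25x7 mm, on the table; leave alone
- grey_piece: small grey mosaic piece, 34x30x8 mm, on the table; leave alone
- eraser: eraser, 43x20x12 mm, on the paper; leave alone

How it is judged:
On the way, in this order (a step that is already met when the one before it is completed fails the run):
1. the head is lifted clear of the table (height (world z) of head above 0.05 m), for 0.2 s.
2. the pilot pin stands in the bore of the head (horizontal distance between head and seat below 0.004 m and z of head in the frame of seat below 0.016 m and angle between head's own z axis and vertical below 0.1 rad), for 0.1 s.
At the end, for the whole second after the job is handed in: The head is upright (0.06 rad) on the spindle axis (within 3 mm), its underside on the flange (within 2 mm), at rest and released; the bystanders lie where they were (horizontal distance between head and seat below 0.003 m and z of head in the frame of seat between -0.003 and 0.002 m and angle between head's own z axis and vertical below 0.06 rad and linear speed of head below 0.01 m/s); the robot touches nothing.
It fails at once if the head is forced against the grinder with more than 40 N (contact force between head and grinder above 40 N).
It fails at once if the nippers is moved by more than 20 mm (distance of nippers from where it was at the start of the episode above 0.02 m).
It fails at once if the pale yellow piece is moved by more than 20 mm (distance of lemon_piece from where it was at the start of the episode above 0.02 m).
It fails at once if the grey piece is moved by more than 20 mm (distance of grey_piece from where it was at the start of the episode above 0.02 m).
It fails at once if the eraser is moved by more than 20 mm (distance of eraser from where it was at the start of the episode above 0.02 m).
It also fails if it takes over 72 s, if anything falls off the work surface, if the arm or the gripper's body presses on something with over 40 N, if the wrist force passes 120 N, or if a joint passes its speed limit or range.

## Working session

There is one attempt and no reset: what is moved stays moved. The work goes in short steps, each a Python script; the robot and the scene stay as the last script left them, time stands still between calls to the robot, and variables do not carry over. Pictures are saved under pics/ and viewed, about 8 in all and at most 12, crops included, and the job is handed in when it is done.

```bash
mkdir -p pics
cat > h.py <<'E'
import numpy as np, cv2
from bench import robot, fingers, imaging, close_job
from scipy.spatial.transform import Rotation as R
def cal(n):
    c=imaging.get_calibration(n); Rm=cv2.Rodrigues(np.array(c['rvec'],float))[0]
    return np.array(c['mtx'],float),Rm,np.array(c['tvec'],float).ravel()
def ray(n,px,z,c=None):
    K,Rm,t=c or cal(n); o=-Rm.T@t
    d=Rm.T@np.linalg.inv(K)@np.array([px[0],px[1],1.]); return o+d*(z-o[2])/d[2]
def proj(n,p,c=None):
    K,Rm,t=c or cal(n); q=K@(Rm@np.array(p,float)+t); return q[:2]/q[2]
def down(psi): # jaw (tool y) direction at angle psi in world
    y=np.array([np.cos(psi),np.sin(psi),0]); z=np.array([0,0,-1.]); x=np.cross(y,z)
    return R.from_matrix(np.c_[x,y,z]).as_quat()
E
python3 - <<'E'
from h import *
for n in('scene','top'):
    im=imaging.read_camera(n); cv2.imwrite(f'pics/{n}0.png',im)
    K,Rm,t=cal(n); print(n,K.tolist(),-Rm.T@t)
print(robot.grasp_offset,robot.current_time(),robot.current_tcp_rot(),robot.current_opening())
E
```

```text
scene [[612.0724863910867, 0.0, 314.21154850372005], [0.0, 612.0724863910867, 241.3477116072137], [0.0, 0.0, 1.0]] [0.50052173 0.87304116 1.0434401 ]
top [[592.6390919260699, 0.0, 312.72226353430545], [0.0, 592.6390919260699, 240.12945570909758], [0.0, 0.0, 1.0]] [ 0.32829035 -0.13062665  1.13501557]
0.0187 0.1 [ 9.89151892e-01  1.46894189e-01 -1.77164513e-04 -7.74724665e-04] 0.0853819979702871
```

View pics/top0.png

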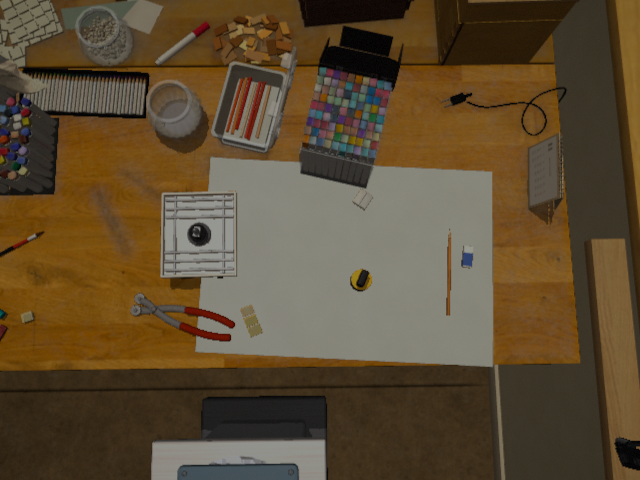

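View pics/scene0.png

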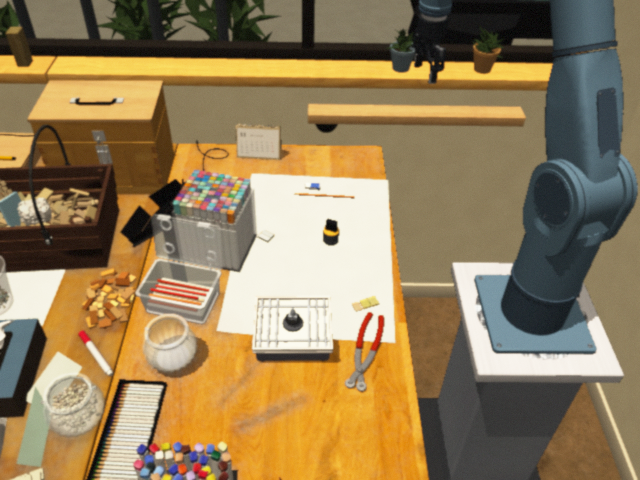

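The top view shows the grinder at about (199,235), with its spindle tip near (197,231). The head is at (361,280), with the grip's long side tilted. The nippers are at (185,318), the lemon piece at (251,321), the grey piece at (362,198) and the eraser at (467,256). There is a wooden beam near the start pose at (590–640, 240–460), so I'll measure that and zoom in.

Run:
```python
from h import *
ct,cs=cal('top'),cal('scene')
def tri(a,b):
    P=lambda c:c[0]@np.c_[c[1],c[2]]
    X=cv2.triangulatePoints(P(ct),P(cs),np.array(a,float),np.array(b,float)).ravel();X=X[:3]/X[3]
    return X.round(3),(proj('top',X)-a).round(1),(proj('scene',X)-b).round(1)
print('beam',tri((588,240),(308,105)),tri((624,238),(308,105)),tri((622,468),(523,108)))
print('tip?',tri((197,231),(293,309)))
print('grip',tri((363,275),(331,221)))
print('head',ray('top',(361,280),.036),'spin',ray('top',(197,231),.096))
a=cv2.imread('pics/top0.png')
k=lambda im,x,y,w,h,s:cv2.resize(im[y:y+h,x:x+w],None,fx=s,fy=s,interpolation=cv2.INTER_CUBIC)
b=cv2.imread('pics/scene0.png')
o=np.vstack([np.hstack([k(a,336,255,50,50,6),k(a,155,185,90,100,3)]),np.hstack([k(b,305,205,50,50,6),k(b,245,280,90,100,3)])])
cv2.imwrite('pics/z1.png',o)
```

```text
beam (array([ 0.496, -0.606,  0.152]), array([ 0.4, -3. ]), array([1.6, 0.5])) (array([ 0.501, -0.694,  0.1  ]), array([-0.1,  0.5]), array([-0.3, -0.1])) (array([ 0.036, -0.553,  0.213]), array([-21.2,  72.5]), array([-38.7, -10.2]))
tip? (array([0.527, 0.067, 0.086]), array([-0.,  0.]), array([-0., -0.]))
grip (array([ 0.444, -0.231,  0.061]), array([-0.2,  1.2]), array([-0.8, -0.2]))
head [ 0.43950743 -0.22976698  0.036     ] spin [0.52473221 0.06545105 0.096     ]
```

View pics/z1.png

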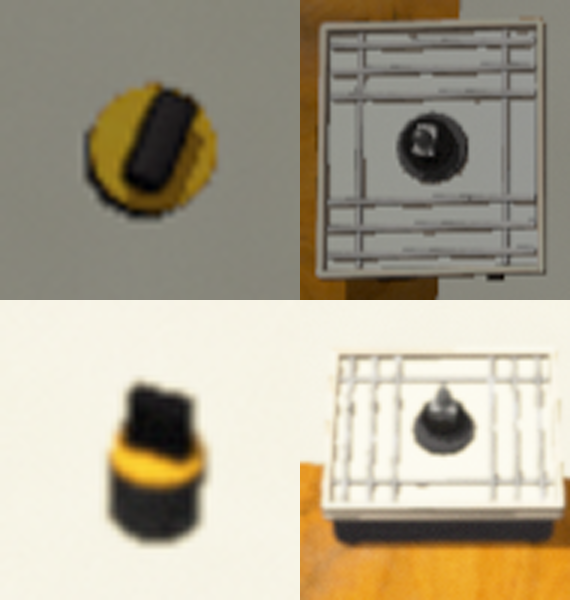

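Run:
```python
from h import *
p=np.array(robot.current_tcp_pos()); robot.servo_line(p+[0,0,.12])
r=R.from_quat(robot.current_tcp_rot()).as_matrix(); print('y0',r[:,1])
for d in (72,-108):
    for q in ([.44,-.23,.3],[.526,.066,.3]):
        s=robot.solve_ik(q,down(np.radians(d))); print(d,q,None if s is None else np.round(s,2))
ps=72 if abs((robot.solve_ik([.44,-.23,.3],down(np.radians(72))) if robot.solve_ik([.44,-.23,.3],down(np.radians(72))) is not None else [9]*7)[6])<1.8 else -108
robot.move_pose([.44,-.23,.3],down(np.radians(ps)))
c=cal('wrist'); im=imaging.read_camera('wrist'); cv2.imwrite('pics/w1.png',im); np.savez('w1.npz',*c)
print(ps,robot.current_joints(),'cam',-c[1].T@c[2],robot.current_time(),proj('wrist',[.44,-.23,.036],c))
```

```text
y0 [ 0.29061911 -0.95683678 -0.00197764]
72 [0.44, -0.23, 0.3] [ 0.92  0.26 -0.63  1.83  0.17  1.11  1.49]
72 [0.526, 0.066, 0.3] [ 0.55  0.42 -0.99  1.74  0.38  1.19  0.72]
-108 [0.44, -0.23, 0.3] [ 0.56  0.21 -0.2   1.85  0.05  1.09 -1.54]
-108 [0.526, 0.066, 0.3] [ 0.36  0.34 -0.71  1.74  0.24  1.14 -2.31]
72 [ 0.92503019  0.25689237 -0.6270223   1.82653715  0.16732666  1.11112759
  1.4930714 ] cam [ 0.36157246 -0.20528629  0.4425569 ] 2.8 [315.81480166 188.22786217]
```

View pics/w1.png

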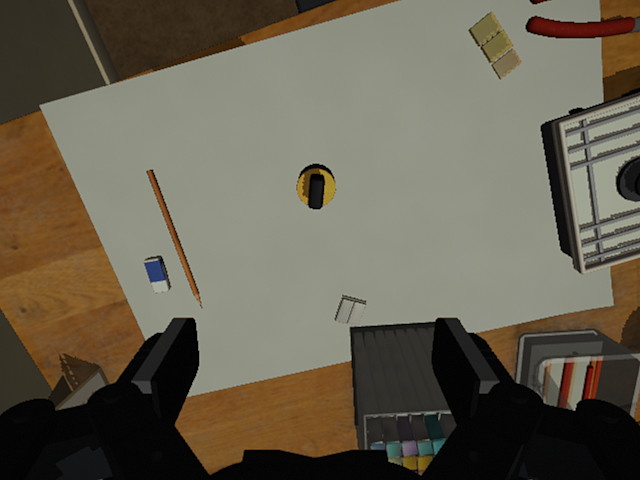

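The wrist view shows the head at (316,187), with the grip nearly aligned to the tool. I'll move the camera directly over it and measure.

```bash
cat >> h.py <<'E'
def headmeas(im,c,guess,zr):
    """zr: z of underside. returns disc centre, grip centre, long-axis yaw"""
    u=proj('wrist',[guess[0],guess[1],zr+.04],c); hsv=cv2.cvtColor(im,cv2.COLOR_BGR2HSV)
    m=np.zeros(im.shape[:2],np.uint8); cv2.circle(m,tuple(int(v) for v in u),70,255,-1)
    ye=cv2.inRange(hsv,(15,120,60),(35,255,255))&m
    ye=cv2.morphologyEx(ye,cv2.MORPH_OPEN,np.ones((3,3)))
    pts=cv2.findNonZero(ye); (cx,cy),rad=cv2.minEnclosingCircle(pts)
    hull=np.zeros_like(ye); cv2.fillConvexPoly(hull,cv2.convexHull(pts),255)
    dk=cv2.inRange(hsv,(0,0,0),(180,255,70))&hull&~ye
    dk=cv2.morphologyEx(dk,cv2.MORPH_OPEN,np.ones((5,5)))
    cn=max(cv2.findContours(dk,cv2.RETR_EXTERNAL,cv2.CHAIN_APPROX_NONE)[0],key=cv2.contourArea)
    b=cv2.boxPoints(cv2.minAreaRect(cn)); W=np.array([ray('wrist',p,zr+.065,c) for p in b])
    e=[W[1]-W[0],W[2]-W[1]]; l=max(e,key=np.linalg.norm)
    v=im.copy(); cv2.circle(v,(int(cx),int(cy)),int(rad),(255,0,255),1); cv2.drawContours(v,[b.astype(int)],-1,(255,255,0),1)
    return ray('wrist',(cx,cy),zr+.036,c),W.mean(0),np.degrees(np.arctan2(l[1],l[0])),[np.linalg.norm(x).round(4) for x in e],v,u
E
python3 - <<'E'
from h import *
q=down(np.radians(72)); robot.move_pose([.518,-.255,.2],q); robot.wait(.2)
c=cal('wrist'); im=imaging.read_camera('wrist')
d,g,yaw,e,v,u=headmeas(im,c,(.44,-.23),0)
print(d,g,yaw,e,u,robot.current_time()); x,y=map(int,u)
o=cv2.resize(v[max(0,y-70):y+70,x-70:x+70],None,fx=4,fy=4); cv2.imwrite('pics/w2.png',o)
E
```

```text
[ 0.43928736 -0.22990766  0.036     ] [ 0.43967047 -0.22996744  0.065     ] 157.47671845178448 [np.float64(0.0292), np.float64(0.0135)] [315.09654691 101.51017357] 3.6333
```

View pics/w2.png

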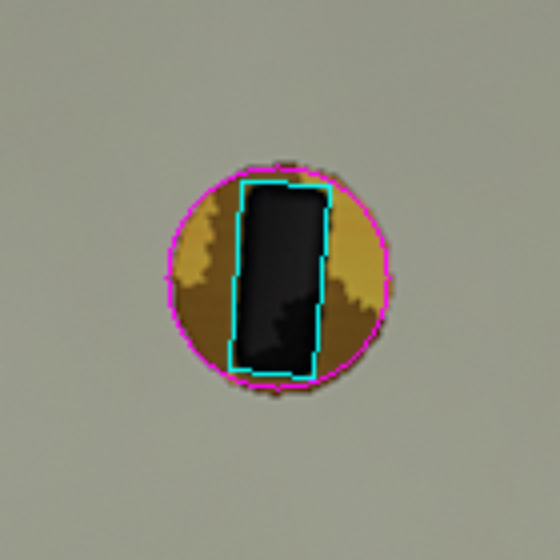

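The cyan box and magenta circle fit the grip and the ring, so the head is at about (0.4395, -0.2299) with its long axis at -22.5°. Next I'll look at the spindle from above for its axis and, if visible, the drive angle.

Run:
```python
from h import *
q=down(np.radians(67.5)); robot.move_pose([.55,-.1,.28],q); robot.move_pose([.526+.078,.066-.031,.25],q); robot.wait(.2)
c=cal('wrist'); im=imaging.read_camera('wrist'); cv2.imwrite('pics/sp_raw.png',im); np.savez('sp.npz',*c)
u=proj('wrist',[.526,.066,.066],c); print(u,-c[1].T@c[2],robot.current_time()); x,y=map(int,u)
a=cv2.resize(im[max(0,y-35):y+35,x-35:x+35],None,fx=8,fy=8,interpolation=cv2.INTER_CUBIC)
a=np.clip(a.astype(float)*1.8,0,255).astype(np.uint8)
cv2.imwrite('pics/sp.png',a)
```

```text
[315.95429461  98.20496988] [0.52815178 0.06452499 0.39256445] 5.2667
```

View pics/sp.png

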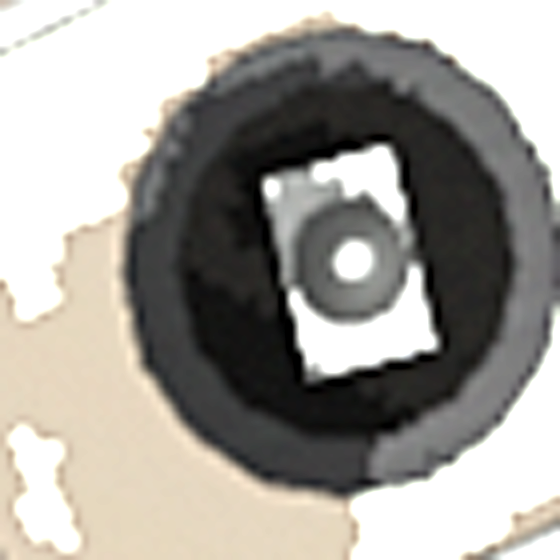

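Drive corners in the crop are (262,178), (392,145), (440,350) and (310,380), with the pilot tip at (352,258). Its angle can be read directly, so I'll convert these to world coordinates.

Run:
```python
from h import *
z=np.load('sp.npz'); c=[z[k] for k in z.files]
im=cv2.imread('pics/sp_raw.png'); W=[]
for p in [(262,178),(392,145),(440,350),(310,380)]:
    W.append(ray('wrist',(p[0]/8+280-.44,p[1]/8+63-.44),.076,c))
W=np.array(W); print('centre',W.mean(0))
for a,b in((0,1),(1,2),(2,3),(3,0)):
    d=W[b]-W[a]; print(np.linalg.norm(d).round(4),np.degrees(np.arctan2(d[1],d[0])).round(1)%180)
print('tip',ray('wrist',(352/8+279.56,258/8+62.56),.096,c))
# black flange disc
cr=im[63:133,280:350]; g=cv2.cvtColor(cr,cv2.COLOR_BGR2GRAY)
u=proj('wrist',W.mean(0),c)
m=(g<25).astype(np.uint8); ct=max(cv2.findContours(m,0,cv2.CHAIN_APPROX_NONE)[0],key=cv2.contourArea)
(cx,cy),r=cv2.minEnclosingCircle(ct); print('flange',ray('wrist',(cx+280,cy+63),.066,c),r*2/c[0][0,0]*(.3926-.066))
for psi in (67.5,):
  for q in ([.4395,-.23,.1],[.5265,.0655,.13]):
    for d in (0,180):
      for off in (-30,0,30):
        s=robot.solve_ik(q,down(np.radians(psi+d+off))); print(q,psi+d+off,None if s is None else np.round(s,2))
```

```text
centre [0.52650854 0.07169719 0.076     ]
0.0121 80.7
0.0182 172.0
0.0122 79.7
0.018 171.4
tip [0.52617717 0.071503   0.096     ]
flange [0.5259397  0.07176897 0.066     ] 0.03598931010504811
[0.4395, -0.23, 0.1] 37.5 [ 0.76  0.52 -0.47  2.01  0.36  0.68  0.72]
[0.4395, -0.23, 0.1] 67.5 [ 0.84  0.54 -0.56  2.01  0.44  0.71  1.18]
[0.4395, -0.23, 0.1] 97.5 [ 0.91  0.57 -0.65  2.01  0.51  0.73  1.65]
[0.4395, -0.23, 0.1] 217.5 [-0.39  0.79  1.09  2.08 -0.94  0.89 -1.23]
[0.4395, -0.23, 0.1] 247.5 [ 0.26  0.48  0.17  2.04 -0.13  0.63 -1.45]
[0.4395, -0.23, 0.1] 277.5 [ 0.42  0.48 -0.03  2.03  0.02  0.63 -1.07]
[0.5265, 0.0655, 0.13] 37.5 [ 0.19  0.53 -0.51  1.91  0.36  0.79  0.14]
[0.5265, 0.0655, 0.13] 67.5 [ 0.27  0.55 -0.61  1.91  0.43  0.81  0.6 ]
[0.5265, 0.0655, 0.13] 97.5 [ 0.34  0.58 -0.71  1.9   0.5   0.84  1.06]
[0.5265, 0.0655, 0.13] 217.5 [-0.97  0.77  1.09  1.98 -0.86  0.95 -1.93]
[0.5265, 0.0655, 0.13] 247.5 [-0.97  0.77  1.09  1.98 -0.86  0.95 -1.4 ]
[0.5265, 0.0655, 0.13] 277.5 [-0.15  0.48 -0.08  1.93  0.05  0.74 -1.7 ]
```

Run:
```python
from h import *
a=cv2.imread('pics/top0.png')[205:265,170:230]; g=cv2.cvtColor(a,cv2.COLOR_BGR2GRAY)
def disc(n,im,c,ctr,thr,w,z):
    x,y=map(int,proj(n,ctr,c)); x0,y0=x-w,max(0,y-w)
    g=cv2.cvtColor(im[y0:y+w,x0:x+w],cv2.COLOR_BGR2GRAY)
    ct=max(cv2.findContours((g<thr).astype(np.uint8),0,cv2.CHAIN_APPROX_NONE)[0],key=cv2.contourArea)
    (cx,cy),r=cv2.minEnclosingCircle(ct); return ray(n,(cx+x0,cy+y0),z,c).round(4),(round(cx+x0,1),round(cy+y0,1)),round(r,1)
S=[.526,.0716,.066]
ct=cal('top')
for t in(40,70): print('top',disc('top',cv2.imread('pics/top0.png'),ct,S,t,18,.066))
print('proj tip in top',proj('top',[.5262,.0715,.096]),'flange',proj('top',S))
q=down(np.radians(-22.5)); robot.move_pose([.495,-.004,.25],q); robot.wait(.2)
c=cal('wrist'); im=imaging.read_camera('wrist'); cv2.imwrite('pics/sp2_raw.png',im); np.savez('sp2.npz',*c)
print('w2',disc('wrist',im,c,S,25,35,.066),robot.current_time())
x,y=map(int,proj('wrist',S,c)); print(x,y)
o=cv2.resize(im[max(0,y-35):y+35,x-35:x+35],None,fx=8,fy=8,interpolation=cv2.INTER_CUBIC)
o2=cv2.resize(cv2.imread('pics/top0.png')[y*0+200:265,165:235],None,fx=8,fy=8,interpolation=cv2.INTER_CUBIC)
h=min(o.shape[0],o2.shape[0]); o=np.hstack([o[:h],o2[:h]]); o=np.clip(o*1.8,0,255).astype(np.uint8)
cv2.imwrite('pics/sp2.png',cv2.resize(o,None,fx=.7,fy=.7))
```

```text
top (array([0.5248, 0.0673, 0.066 ]), (199.0, 234.0), 10.8)
top (array([0.5248, 0.0673, 0.066 ]), (199.0, 234.0), 11.4)
proj tip in top [193.61394805 230.23134114] flange [196.68729496 233.36782511]
w2 (array([0.5261, 0.0715, 0.066 ]), (315.6, 102.4), 21.7) 6.7417
315 102
```

View pics/sp2.png

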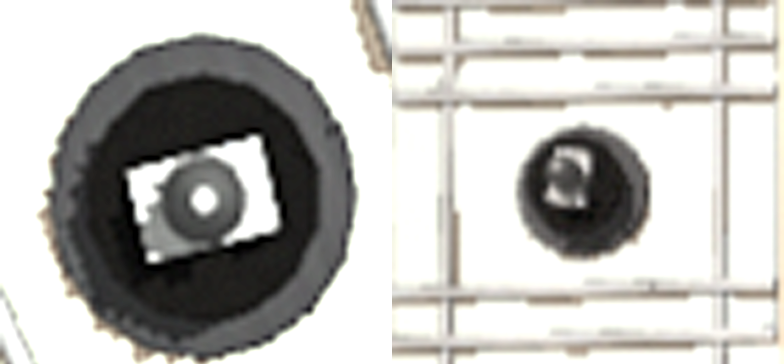

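The rotated wrist view agrees: axis (0.5261, 0.0715), drive long axis about -8°. The top camera is off by about 4 mm there, so I'll trust the two wrist views. Now the pick.

Run:
```python
from h import *
q=down(np.radians(67.5)); H=[.4395,-.2299]
robot.move_pose(H+[.2],q); fingers.gripper_to(.05)
print(robot.servo_line(H+[.06],rate=.12,max_force=8)); print(robot.servo_line(H+[.040],rate=.05,max_force=5),robot.current_tcp_pos())
f0=np.array(robot.current_force())
fingers.gripper_to(0.,40); print('open',robot.current_opening(),robot.current_tcp_pos(),np.array(robot.current_force())-f0)
robot.servo_line(H+[.25],rate=.12); robot.wait(.3)
print(robot.current_opening(),robot.current_force(),robot.current_time())
im=imaging.read_camera('wrist'); cv2.imwrite('pics/g1.png',im)
```

```text
False
False [ 0.43939223 -0.22972189  0.0397336 ]
open 0.01295098335881922 [ 0.43983194 -0.23006492  0.0403092 ] [0.07435208 0.24482287 1.90449775]
0.0134120639201527 [ 0.11056628 -0.42734136 -1.29136579] 13.3667
```

View pics/g1.png

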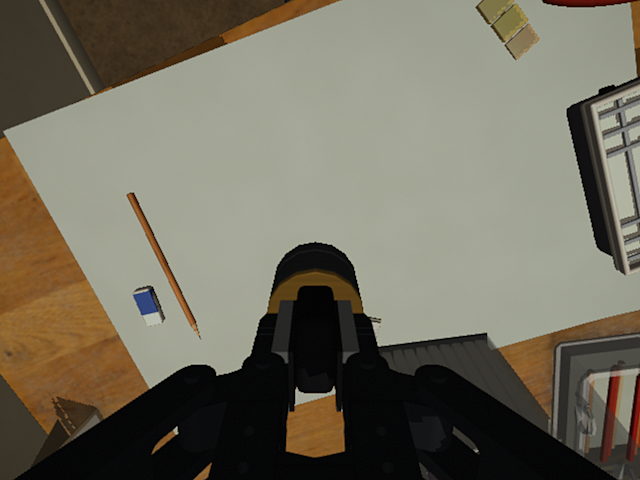

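The head is held square and upright, and the wrist reads its 1.3 N weight. Next is moving over the spindle at the measured drive angle and descending gently.

Run:
```python
from h import *
q=down(np.radians(81.7)); S=[.5262,.0716]
robot.move_pose(S+[.25],q); robot.wait(.3); print(robot.current_force())
robot.servo_line(S+[.145],rate=.1,max_force=6); print('a',robot.current_tcp_pos(),robot.current_force())
hit=robot.servo_line(S+[.122],rate=.03,max_force=6); print('b',hit,robot.current_tcp_pos(),robot.current_force())
if not hit:
    hit=robot.servo_line(S+[.107],rate=.02,max_force=6)
print('c',hit,robot.current_tcp_pos(),robot.current_force(),robot.current_wrist_torque(),robot.current_time())
```

```text
[ 0.00325046 -0.1732141  -1.54107541]
a [0.52671171 0.0717544  0.1456187 ] [-1.04032387  0.92609786 -1.15083227]
b False [0.52631814 0.07164086 0.12211833] [-0.67964815 -0.24323028 -1.37732539]
c False [0.52625821 0.07161835 0.10704758] [ 0.20098907  0.27907254 -1.26903261] [-0.03743333 -0.01147551 -0.0471701 ] 17.925
```

It passed the drive top without resistance, so the measured angle fits. Now I'll seat it, let go and check.

Run:
```python
from h import *
S=[.5262,.0716]
hit=robot.servo_line(S+[.102],rate=.01,max_force=4); print('seat',hit,robot.current_tcp_pos(),robot.current_force())
p=np.array(robot.current_tcp_pos())
fingers.gripper_to(.04); print(robot.current_opening(),robot.current_tcp_pos(),robot.current_force())
robot.servo_line([p[0],p[1],.25],rate=.08); robot.wait(.2)
q=down(np.radians(67.5)); robot.move_pose([.526+.078,.071-.031,.27],q); robot.wait(.3)
c=cal('wrist'); im=imaging.read_camera('wrist')
d,g,yaw,e,v,u=headmeas(im,c,S,.066); print(d,g,yaw,e,robot.current_time(),robot.current_force()); x,y=map(int,u)
a=cv2.resize(v[max(0,y-60):y+60,x-60:x+60],(420,420)); b=imaging.read_camera('scene')[270:375,240:345]
cv2.imwrite('pics/end.png',np.hstack([a[:400,:400],cv2.resize(b,(400,400))]))
```

```text
seat True [0.52642026 0.07160937 0.10626883] [-0.8696009  -0.13368571  4.76485154]
0.03970678275699875 [0.52553154 0.07132767 0.10533496] [-0.23185597 -0.39336715 -0.57056345]
[0.52602436 0.07230922 0.102     ] [0.52644149 0.07173613 0.131     ] -7.897073062200378 [np.float64(0.0135), np.float64(0.0291)] 21.5167 [-0.13769046 -0.17646243 -0.80145323]
```

View pics/end.png

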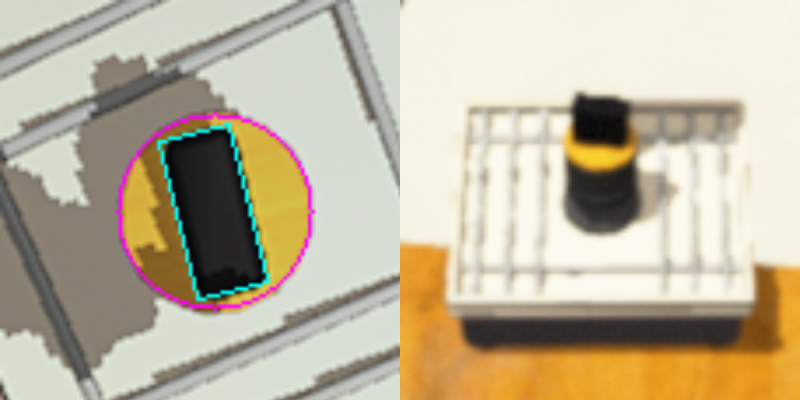

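The head is upright on the axis. Its apparent grip size (13.5 × 29.1 mm) matches the seated height, and contact came at TCP z = 0.1063 against 0.106 expected. Handing in.

Run:
```python
from h import *
t=imaging.read_camera('top'); a=cv2.imread('pics/top0.png')
for n,(x,y,w) in dict(nippers=(185,318,60),lemon=(251,321,18),grey=(362,198,13),eraser=(467,256,14)).items():
    print(n,cv2.absdiff(t,a)[y-w//1:y+w,x-w:x+w].mean().round(2) if n!='nippers' else cv2.absdiff(t,a)[290:345,130:238].mean().round(2))
close_job(); print(robot.current_time())
```

```text
nippers 45.37
lemon 53.47
grey 13.45
eraser 13.29
the job is handed in; nothing more can be done
the job is handed in; nothing more can be done
```

The grinding head is on the spindle, fully home on the flange and released, and I have handed in the job at about 21.6 s of the 72 s. No verdict is reported.

**What I did:** Two wrist-camera views showed the drive's long axis at about -8°, so I turned the head to that angle before lowering it. It slid past the drive top without resistance, so I did not need to turn it slowly to search. It touched the flange at about 5 N, then I let go and backed off.

**Last checks:**
- **Height:** first contact put the underside about 0.3 mm from the flange, allowing for the grasp height.
- **Position after release:** the wrist camera puts the head within about 1 mm of the spindle axis. It looks upright, with its long axis at -7.9°.
- **Gripper:** it was clear of everything at hand-in.

**Checks that failed or disagreed:**
- **Top camera:** it placed the spindle about 4 mm away from the wrist views. I used the wrist views because two of them, turned 90° apart, agreed.
- **Bystanders:** my final check of the nippers, pieces and eraser was inconclusive. The before/after top pictures differed at all four spots, probably because of the arm and its shadow, and I handed in without looking into it. I did not steer the arm near them, and I saw no unexpected contact force in the readings I took.

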